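# Unlock the eccentric and push the bowl-blank slide home

### The arm

A 6-joint arm with a two-finger parallel gripper is mounted at the origin on the work surface. World frame = base frame: x ahead of the robot, y to its left, z up, the work surface at z = 0. Lengths are in mm, angles in rad, forces in N, time in s.
With the tool pointing down it reaches from about 275 to 750 mm from the base axis. Payload 10.2 kg.
Tool frame: the origin (TCP) lies at the very end of the fingers, on their centre line; the grasp point (between the pads) lies 19 mm behind it; y points along the fingers, z is the direction in which the jaws open and shut, and the axes are right-handed (so a half turn about y gives the same grasp; the last joint's range is limited). The gripper opens to 85 mm and grips with 20 to 120 N. Pads are 22 mm wide; open, the fingers measure 114 mm over their backs; the gripper's body (76 mm by 85 mm) begins 54 mm behind the grasp point. The pads swing forward as they close: fully open they stand 13 mm farther back than shut.
Start: joints at [1.025, 0.313, 1.498, -0, 1.331, -0.223], TCP at [166.555, 497.886, 231.294] pointing down, gripper open.
Joint ranges: [-2.94, 2.94], [-0.97, 2.17], [0.19, 2.56], [-1.23, 4.37], [0.02, 3.11], [-2.88, 2.88]. Speed limits (rad/s): [2.39, 2.39, 3.01, 3.14, 3.14, 3.14].

### API

Orientations are given as a unit quaternion [w, x, y, z].
In Python, from rig import * gives the robot as it stands.
- The arm moves only by the tool move_arm, never from a script. Its argument "increments" is a list of rows, each an object with "offset": the shift along the world's x, y, z as a fraction of full scale, a list of three; "angular": the turn, a rotation vector about the world's x, y, z as a fraction of full scale, a list of three. A call has 1 to 20 rows; each row shifts and turns the commanded pose from where the row before left it; what a row does not reach is not made up. Full scale, the value 1, is 20 mm for a shift and 180 degrees for a turn. A row lasts 1/10 s, in which the tool goes at most 50 mm and 8.59 degrees, less where a joint would pass 70% of its speed; a pose out of reach is approached as far as the arm can. A call with a number of a shift or a turn outside -1 to 1 is refused whole. A call with a gripper value outside its range is refused whole. "grip" is the closure, from -1 (fully open) to 1 (shut), so that 0 is half open, set as the call begins (left out, the last holds). The fingers move at their own pace and stop on an object; "newtons" is the grip in N (left out, the last holds). Time passes only in rows, so rows that do not move let the fingers close. It gives the time, the measured TCP pose, the force and the opening at its end, in the units of the state.
- get_obs(): the state, without advancing time (a new reading comes with each control period).
- snapshot(name): name is "side" or "top" or "wrist"; returns a dict with "img" (384x512x3 uint8, red, green, blue), "fx", "fy", "cx", "cy" (pixels), "dist_coeffs" ([k1, k2, p1, p2, k3] as OpenCV has them; the pictures are not rectified), "eye" and "rotation" of the camera in the world. Camera axes: x right, y down, z forward; pixel columns grow to the right and rows downward; lengths in mm; the calibration is good to about 2 mm. A picture is of the moment at which its call begins. There is no depth.
- hand_in(): hands the job in, once; it reports no verdict.
The state is a dict: "t": time; "joints": joint angles; "dq": joint speeds; "joint_torque": joint torques, N m; "tool_pos": TCP position; "tcp_rot": TCP orientation; "force": force on the tool from outside, world axes, zero at the start; "wrist_torque": the same for the moment, N m; "opening": finger opening in mm.
Only numpy, scipy, OpenCV 4.12 (cv2) and the standard library are available. Lean on these libraries where they do the work, as an engineer would, in place of code of your own. Each camera call takes 0.05 s, during which the arm holds its last target. There are 200 camera calls.

### The job

On the bowl turner's marking jig, an eccentric cam lock blocks the slide that carries a small bowl blank. Push the cam's handle post round with the fingertips until the cam's low point (red dot) faces the slide's roller, and only then push the slide forward, fully home. Only push: do not lift anything, keep the blank sitting in its nest, leave the loose bowl, template ring and billet where they are, and finish clear of everything.

Things in the scene. Friction and masses are not known exactly. Their poses are not given: they have to be found in the camera images.
- jig: Fixed jig: plywood board 262 x 150 x 18 mm (x -192 to +70 mm). Origin: on the bench under the cam's pivot axis. Its x = the slide's forward direction (blue push block towards cam), y to the left of that, z up. Two rails (tops at 36 mm) flank the slide; two fixed brass pins (12 mm diameter, tops 54 mm above the bench) at x -52, y +-36 mm, clear of slide and blank.
- cam_pivot (a point): The cam's vertical pivot axis at its upper face, 44 mm above the bench. The cam is a steel disc of 34 mm radius, 24 to 44 mm above the bench, its middle 16 mm off the pivot on the handle's side: its rim is 50 mm from the pivot under the handle (high point) and 18 mm opposite (low point, marked by a red dot on the upper face).
- eccentric (a joint): Cam angle (rad): 0 = red dot faces the roller, handle points along jig +x; counter-clockwise from above is positive (at 1.57 the handle points to jig +y). Starts at 1.2 to 1.95, blocking the slide; turns from -1.2 to 2.05, no stop at 0. Within 0.4 of 0 the slide can go home. About 4 N at the post turns it; it stays where left. Pushing the slide on it (below 18 N) does not turn it.
- handle_post (a point): Centre of the top of the cam's handle post: upright black cylinder, 18 mm diameter, 75 mm from the pivot axis, top 92 mm above the bench. It stands on the end of a flat arm (16 mm wide, upper face 51 mm above the bench), so 41 mm of it is free to push from the side. The direction from cam_pivot to here is the handle's direction.
- carriage (a joint): Travel of the slide (m): 0 fully back, 0.045 fully home against its end stop, growing along the jig's +x. Starts fully back. About 3 N moves it; it has no spring and stays where it is left.
- push_face (a point): Middle of the rear face (looking to jig -x, to be pushed) of the blue upright block at the rear of the slide, 68 mm above the bench. The block is 70 mm wide (jig y), 14 mm thick, top 96 mm above the bench; the face is free from 40 mm above the bench upwards. Moves with the slide.
- roller (a point): Top centre of the slide's brass nose roller (16 mm diameter, 26 to 44 mm above the bench), which meets the cam's rim. It moves with the slide.
- nest (a point): Middle of the floor of the round nest on the slide, 40 mm above the bench: an aluminium ring of 71 mm inner diameter, 8 mm high, 57 mm in front of push_face. It moves with the slide.
- blank: The bowl blank: a loose disc of log with bark, 68 mm diameter, 35 mm tall, about 90 g, lying in the nest, its top 75 mm above the bench. Origin: centre of its underside. It rides along with the slide.
- bowl: Bystander: a loose turned wooden bowl, 96 mm across, 45 mm tall, on the bench. Origin: centre of its underside.
- template: Bystander: a loose black marking ring, 90 mm across, 20 mm tall, on the bench. Origin: centre of its underside.
- billet: Bystander: a loose upright wooden billet, 38 mm diameter, 65 mm tall, on the bench. Origin: centre of its underside.
There are look-alikes about, which are no part of the job. What is shaped like the blank but purple is not meant.

How it is judged (in metres and radians):
On the way, in this order (a step that is already met when the one before it is completed fails the run):
1. the cam is turned to its low point (within 0.5 rad of facing the roller) while the slide is still back (value of joint eccentric between -0.5 and 0.5 rad and value of joint carriage below 0.01 m), for 0.2 s.
2. the slide is pushed forward fully home (value of joint eccentric between -0.5 and 0.5 rad and value of joint carriage above 0.0425 m), for 0.2 s.
At the end, for the whole second after the job is handed in: The slide is home within 2.5 mm of its stop and at rest, the cam's low point faces it within 0.5 rad, the blank sits flat in its nest (within 6 mm), and the bowl, template ring and billet are within 25 mm of where they stood (all of step 2 and velocity of joint carriage below 0.005 m/s and velocity of joint eccentric between -0.05 and 0.05 rad/s and horizontal distance between blank and nest below 0.006 m and z of blank in the frame of nest below 0.006 m and angle between blank's own z axis and vertical below 0.1 rad and distance of each of bowl, template, billet from where it was at the start of the episode below 0.025 m); the robot touches nothing.
It fails at once if the slide is pushed more than 10 mm forward while the cam is not at its low point (value of joint carriage above 0.01 m and not (value of joint eccentric between -0.5 and 0.5 rad)).
It fails at once if the blank is lifted or tipped out of its nest (z of blank in the frame of nest above 0.008 m or angle between blank's own z axis and vertical above 0.25 rad or horizontal distance between blank and nest above 0.012 m).
It fails at once if a bystander is lifted, tipped or pushed away (distance of any of bowl, template, billet from where it was at the start of the episode above 0.025 m or height (world z) of any of bowl, template, billet above 0.012 m or angle between any of bowl, template, billet's own z axis and vertical above 0.3 rad).
It also fails if it takes over 58 s, if anything falls off the work surface, if the arm or the gripper's body presses on something with over 40 N, if the wrist force passes 120 N, or if a joint passes its speed limit or range.

## Working session

There is one attempt and no reset: what is moved stays moved. The work goes in short steps, Python scripts to look and compute and a tool call to move; the robot and the scene stay as the last step left them, time stands still between calls to the robot, and variables do not carry over. Pictures are saved under pics/ and viewed, and the job is handed in when it is done.

Besides the shell and the picture viewer there is one more tool, called after ">>>" as name([rows], argument=value, ...), one row to a line, values as JSON. move_arm: Moves the arm, as the interface text tells. Its arguments: {"type":"object","properties":{"increments":{"type":"array"},"grip":{"type":"number"},"newtons":{"type":"number"}},"required":["increments"]}

```bash
mkdir -p pics
cat > h.py <<'E'
from rig import *
import numpy as np, cv2, pickle
def snap(n,f):
    s=snapshot(n); pickle.dump(s,open(f'pics/{f}.pkl','wb')); cv2.imwrite(f'pics/{f}.png',cv2.cvtColor(s['img'],cv2.COLOR_RGB2BGR)); return s
def load(f): return pickle.load(open(f'pics/{f}.pkl','rb'))
def K(s): return np.array([[s['fx'],0,s['cx']],[0,s['fy'],s['cy']],[0,0,1.]])
def pt(s,uv,z):
    p=cv2.undistortPoints(np.array([[uv]],float),K(s),np.array(s['dist_coeffs'],float))[0,0]
    R=rot(s); d=R@np.array([p[0],p[1],1]); e=np.array(s['eye'],float); return e+d*(z-e[2])/d[2]
def rot(s):
    r=np.array(s['rotation'],float)
    if r.shape==(3,3): return r
    from scipy.spatial.transform import Rotation as Q
    return Q.from_quat(r[[1,2,3,0]]).as_matrix()
def proj(s,P):
    R=rot(s); rv=cv2.Rodrigues(R.T)[0]; return cv2.projectPoints(np.array(P,float).reshape(-1,3),rv,-R.T@np.array(s['eye'],float),K(s),np.array(s['dist_coeffs'],float))[0][:,0]
def crop(f,x,y,w,h,k):
    i=cv2.imread(f'pics/{f}.png')[y:y+h,x:x+w]; cv2.imwrite(f'pics/{f}_c{x}_{y}.png',cv2.resize(i,None,fx=k,fy=k,interpolation=cv2.INTER_CUBIC))
E
python3 - <<'E'
from h import *
for n in('top','side'):
    s=snap(n,n+'0'); print(n,s['eye'],s['rotation'],s['fx'])
print(get_obs())
E
```

```text
top [407.1537725   37.77030195 885.08279101] [-0.05914163  0.70985773 -0.69773797  0.0759342 ] 424.39418013351116
side [285.06303244 503.75086098 418.60803381] [ 0.1281008  -0.21294432  0.84813591 -0.4678786 ] 362.1531890059345
{'t': 0.1, 'joints': array([ 1.02454303e+00,  3.13378901e-01,  1.49836236e+00, -1.62455516e-05,
        1.33103792e+00, -2.23418085e-01]), 'dq': array([ 0.00043987, -0.00134021, -0.00170259,  0.00132635, -0.00161139,
       -0.00071134]), 'joint_torque': array([ 3.75075499e-03, -4.12899184e+01, -2.60142088e+01, -1.56933647e-04,
        2.95450518e-03,  2.29923174e-06]), 'tool_pos': array([166.45573465, 497.65894019, 230.79959612]), 'tcp_rot': array([-0.69752389,  0.69830571, -0.11379541,  0.11349078]), 'force': array([ 0.46023835, -0.81238639,  0.21936974]), 'wrist_torque': array([ 0.01222902, -0.00043138, -0.04456162]), 'opening': 85.28973115438738}
```

View pics/top0.png

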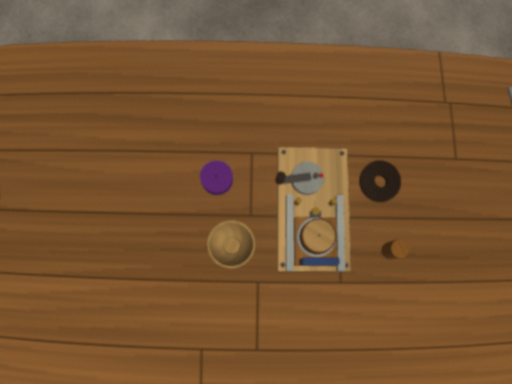

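View pics/side0.png

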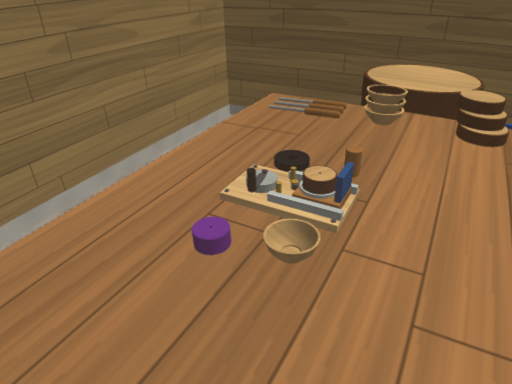

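```bash
python3 -c "
from h import *
crop('top0',265,135,100,150,4)
crop('side0',215,140,150,90,5)"
```

```text
(no output)
```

View pics/top0_c265_135.png

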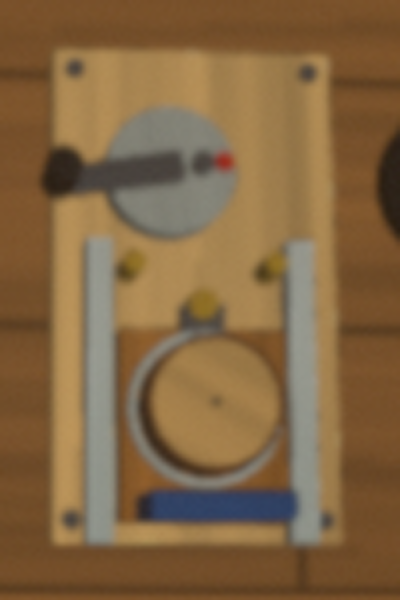

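View pics/side0_c215_140.png

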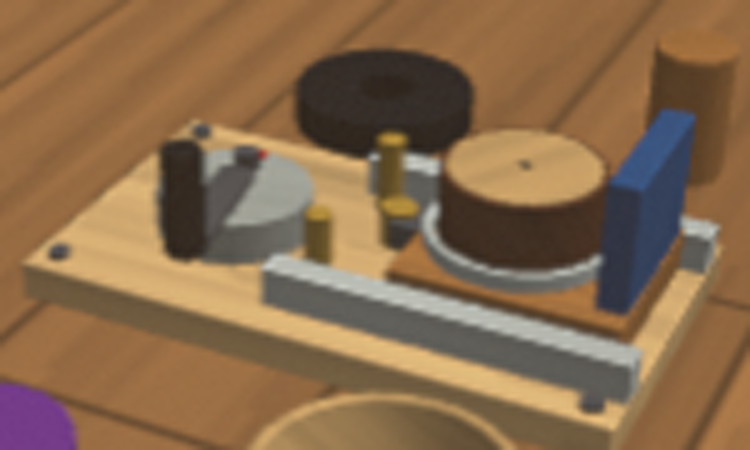

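Run:
```python
from h import *
s=load('top0')
px=lambda x,y:((x+.5)/4-.5+265,(y+.5)/4-.5+135)
P={'FL':(54,50,18),'FR':(329,55,18),'RR':(342,544,18),'RL':(52,544,18),'post':(62,164,92),'dot':(225,161,44),'pivot?':(203,162,50),'camc':(171,172,44),'roller':(203,304,44),'pinL':(134,262,54),'pinR':(272,266,54),'blank':(215,402,75),'blueL':(142,495,96),'blueR':(297,493,96),'blueRL':(146,520,96),'blueRR':(297,520,96)}
W={k:pt(s,px(a,b),z) for k,(a,b,z) in P.items()}
for k,w in W.items(): print(k,w.round(1))
# rigid fit of jig
loc={'FL':(70,75),'FR':(70,-75),'RR':(-192,-75),'RL':(-192,75),'pinL':(-52,36),'pinR':(-52,-36)}
A=np.array(list(loc.values()),float);B=np.array([W[k][:2] for k in loc])
a=A@[1,1j];b=B@[1,1j];am,bm=a.mean(),b.mean();r=((b-bm)*np.conj(a-am)).sum();r/=abs(r);o=bm-r*am
print('org',o,'yaw',np.angle(r),'res',abs(b-o-r*a).round(1))
for k,w in W.items(): print(k,((w[:2]@[1,1j]-o)/r).round(1))
for n,uv,z in(('bowl',(231,241),45),('template',(380,181),20),('billet',(399,249),65),('purple',(216,177),35)):print(n,pt(s,uv,z).round())
t=load('side0')
J=lambda x,y,z:[(o+r*(x+1j*y)).real,(o+r*(x+1j*y)).imag,z]
print(proj(t,[J(70,75,18),J(-192,75,18),J(-52,36,54),J(-52,-36,54),J(-1,-18,44)]).round(1))
```

```text
FL [682.5 -28.5  18. ]
FR [ 683.8 -177.6   18. ]
RR [ 423.2 -178.    18. ]
RL [422.1 -28.8  18. ]
post [601.7 -26.9  92. ]
dot [ 617.  -114.9   44. ]
pivot? [ 614.7 -102.4   50. ]
camc [610.5 -86.8  44. ]
roller [ 542.4 -102.5   44. ]
pinL [561.5 -66.3  54. ]
pinR [ 560.7 -136.1   54. ]
blank [ 489.7 -102.7   75. ]
blueL [443.8 -64.5  96. ]
blueR [ 445.4 -137.5   96. ]
blueRL [432.3 -66.4  96. ]
blueRR [ 432.8 -137.4   96. ]
org (613.6378778854031-102.3920841515244j) yaw 0.002960535576935246 res [1.6 0.4 1.3 1.1 0.3 2.6]
FL (69.1+73.7j)
FR (70-75.4j)
RR (-190.7-75.1j)
RL (-191.3+74.1j)
post (-11.7+75.5j)
dot (3.3-12.5j)
pivot? (1.1-0.1j)
camc (-3+15.6j)
roller (-71.2+0.1j)
pinL (-52.1+36.3j)
pinR (-53-33.6j)
blank (-123.9+0j)
blueL (-169.7+38.3j)
blueR (-168.4-34.6j)
blueRL (-181.3+36.5j)
blueRR (-180.9-34.4j)
bowl [478.  66.  45.]
template [ 613. -247.   20.]
billet [ 465. -266.   65.]
purple [610. 101.  35.]
[[218.4 192.3]
 [337.2 226.1]
 [278.1 182.4]
 [292.7 167.6]
 [268.  170.2]]
```

Run:
```python
from h import *
from scipy.spatial.transform import Rotation as Q
q=get_obs()['tcp_rot'];print(Q.from_quat(q[[1,2,3,0]]).as_matrix().round(3))
```

```text
[[ 0.948 -0.001  0.317]
 [-0.317 -0.001  0.948]
 [-0.    -1.    -0.001]]
```

>>> move_arm([
  {"offset": [0.6,-1,0],"angular": [0,0,0]},
  {"offset": [0.7,-1,0],"angular": [0,0,0]},
  {"offset": [0.7,-1,0],"angular": [0,0,0]},
  {"offset": [0.7,-1,0],"angular": [0,0,0]},
  {"offset": [0.7,-1,0],"angular": [0,0,0]},
  {"offset": [0.7,-1,0],"angular": [0,0,0]},
  {"offset": [0.7,-1,0],"angular": [0,0,0]},
  {"offset": [0.7,-1,0],"angular": [0,0,0]},
  {"offset": [0.7,-1,0],"angular": [0,0,0]},
  {"offset": [0.7,-1,0],"angular": [0,0,0]},
], grip=1)

```text
t: 1.1
tool_pos: [304.9, 297.0, 231.1]
tcp_rot: [-0.698, 0.698, -0.114, 0.113]
force: [-0.3, 0.7, -0.3]
opening: 0.0
```

>>> move_arm([
  {"offset": [0.77,-0.97,-0.3],"angular": [0,0,0.03]},
  {"offset": [0.77,-0.97,-0.3],"angular": [0,0,0.03]},
  {"offset": [0.77,-0.97,-0.3],"angular": [0,0,0.03]},
  {"offset": [0.77,-0.97,-0.3],"angular": [0,0,0.03]},
  {"offset": [0.77,-0.97,-0.3],"angular": [0,0,0.03]},
  {"offset": [0.77,-0.97,-0.3],"angular": [0,0,0]},
  {"offset": [0.77,-0.97,-0.3],"angular": [0,0,0]},
  {"offset": [0.77,-0.97,-0.3],"angular": [0,0,0]},
  {"offset": [0.77,-0.97,-0.3],"angular": [0,0,0]},
  {"offset": [0.77,-0.97,-0.3],"angular": [0,0,0]},
  {"offset": [0.77,-0.97,-0.3],"angular": [0,0,0]},
  {"offset": [0.77,-0.97,-0.3],"angular": [0,0,0]},
  {"offset": [0.77,-0.97,-0.3],"angular": [0,0,0]},
  {"offset": [0.77,-0.97,-0.3],"angular": [0,0,0]},
  {"offset": [0.77,-0.97,-0.3],"angular": [0,0,0]},
  {"offset": [0.77,-0.97,-0.3],"angular": [0,0,0]},
  {"offset": [0.77,-0.97,-0.3],"angular": [0,0,0]},
  {"offset": [0,0,0],"angular": [0,0,0]},
  {"offset": [0,0,0],"angular": [0,0,0]},
])

```text
t: 3.0
tool_pos: [565.9, -31.8, 128.8]
tcp_rot: [0.705, -0.705, -0.052, 0.053]
force: [0.4, 1.3, -0.9]
opening: 0.1
```

```bash
python3 -c "
from h import *
o=get_obs();print(o['tool_pos'],o['force'],o['joints'].round(2))
snap('side','side1');crop('side1',195,100,170,120,4)
snap('wrist','wrist1')"
```

```text
[565.94611717 -31.79588753 128.80358448] [ 0.42424378  1.31143981 -0.9201878 ] [-0.26  0.5   1.5   0.    1.14 -1.98]
```

View pics/side1_c195_100.png

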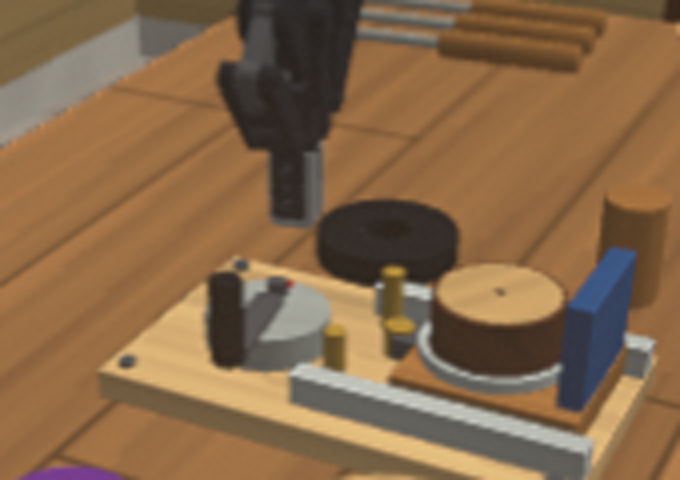

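View pics/wrist1.png

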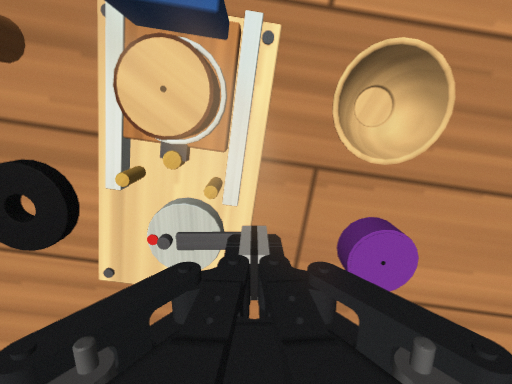

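Run:
```python
import numpy as np
T=np.append(1.728,1.728-np.pi/40*np.arange(1,22)) 
p=np.array([613.6,-102.4])
W=[p+75*np.array([np.cos(t),np.sin(t)])-20*np.array([np.sin(t),-np.cos(t)]) for t in T]
q=np.array([566.,-31.8]); 
for t,w in zip(T,W):
    d=np.round((w-q)/20,2); q=q+d*20; print(round(t,3),d.tolist(),q.round(1))
```

```text
1.728 [0.81, 0.02] [582.2 -31.4]
1.649 [0.28, 0.11] [587.8 -29.2]
1.571 [0.29, 0.09] [593.6 -27.4]
1.492 [0.3, 0.07] [599.6 -26. ]
1.414 [0.3, 0.04] [605.6 -25.2]
1.335 [0.3, 0.02] [611.6 -24.8]
1.257 [0.31, -0.0] [617.8 -24.8]
1.178 [0.3, -0.03] [623.8 -25.4]
1.1 [0.3, -0.05] [629.8 -26.4]
1.021 [0.3, -0.08] [635.8 -28. ]
0.943 [0.28, -0.1] [641.4 -30. ]
0.864 [0.28, -0.12] [647.  -32.4]
0.786 [0.27, -0.14] [652.4 -35.2]
0.707 [0.26, -0.16] [657.6 -38.4]
0.628 [0.25, -0.19] [662.6 -42.2]
0.55 [0.22, -0.2] [667.  -46.2]
0.471 [0.22, -0.22] [671.4 -50.6]
0.393 [0.19, -0.23] [675.2 -55.2]
0.314 [0.18, -0.25] [678.8 -60.2]
0.236 [0.15, -0.26] [681.8 -65.4]
0.157 [0.14, -0.28] [684.6 -71. ]
0.079 [0.11, -0.28] [686.8 -76.6]
```

>>> move_arm([
  {"offset": [0,0,-0.86],"angular": [0,0,0]},
  {"offset": [0,0,-0.86],"angular": [0,0,0]},
  {"offset": [0,0,-0.86],"angular": [0,0,0]},
  {"offset": [0,0,-0.86],"angular": [0,0,0]},
  {"offset": [0,0,0],"angular": [0,0,0]},
])

```text
t: 3.6
tool_pos: [565.0, -30.9, 59.0]
tcp_rot: [0.706, -0.705, -0.052, 0.054]
force: [-0.4, 0.2, 1.2]
opening: 0.4
```

>>> move_arm([
  {"offset": [0.27,0.01,0],"angular": [0,0,0]},
  {"offset": [0.27,0,0],"angular": [0,0,0]},
  {"offset": [0.27,0.01,0],"angular": [0,0,0]},
  {"offset": [0.28,0.11,0],"angular": [0,0,-0.025]},
  {"offset": [0.29,0.09,0],"angular": [0,0,-0.025]},
  {"offset": [0.3,0.07,0],"angular": [0,0,-0.025]},
  {"offset": [0.3,0.04,0],"angular": [0,0,-0.025]},
  {"offset": [0.3,0.02,0],"angular": [0,0,-0.025]},
  {"offset": [0,0,0],"angular": [0,0,0]},
])

```text
t: 4.5
tool_pos: [612.7, -24.9, 61.0]
tcp_rot: [-0.702, 0.702, -0.086, 0.087]
force: [-0.2, 0.5, 0.3]
opening: -0.0
```

```bash
python3 -c "
from h import *
snap('side','side2');crop('side2',195,100,170,120,4)"
```

```text
(no output)
```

View pics/side2_c195_100.png

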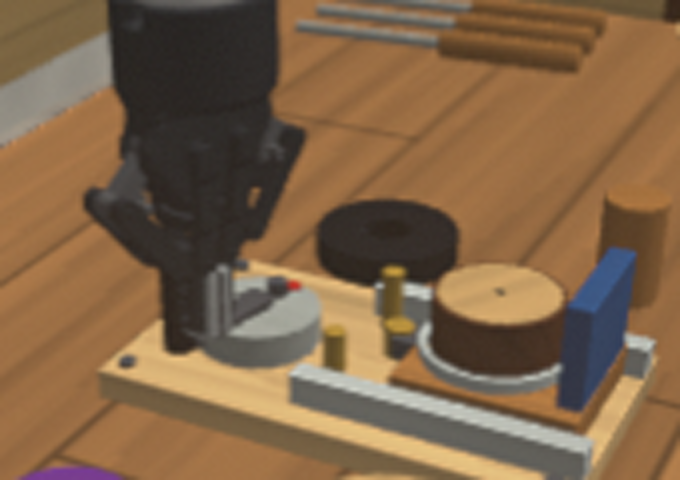

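The cam is turning: the post, at about (180,320) in the crop, is ahead of the fingers and the red dot has moved. I'll continue the arc.

>>> move_arm([
  {"offset": [0.31,0,0],"angular": [0,0,-0.025]},
  {"offset": [0.3,-0.03,0],"angular": [0,0,-0.025]},
  {"offset": [0.3,-0.05,0],"angular": [0,0,-0.025]},
  {"offset": [0.3,-0.08,0],"angular": [0,0,-0.025]},
  {"offset": [0.28,-0.1,0],"angular": [0,0,-0.025]},
  {"offset": [0.28,-0.12,0],"angular": [0,0,-0.025]},
  {"offset": [0.27,-0.14,0],"angular": [0,0,-0.025]},
  {"offset": [0.26,-0.16,0],"angular": [0,0,-0.025]},
  {"offset": [0.25,-0.19,0],"angular": [0,0,-0.025]},
  {"offset": [0.22,-0.2,0],"angular": [0,0,-0.025]},
  {"offset": [0.22,-0.22,0],"angular": [0,0,-0.025]},
  {"offset": [0.19,-0.23,0],"angular": [0,0,-0.025]},
  {"offset": [0.18,-0.25,0],"angular": [0,0,-0.025]},
  {"offset": [0.15,-0.26,0],"angular": [0,0,-0.025]},
  {"offset": [0.14,-0.28,0],"angular": [0,0,-0.025]},
  {"offset": [0.11,-0.28,0],"angular": [0,0,-0.025]},
  {"offset": [0,0,0],"angular": [0,0,0]},
  {"offset": [0,0,0],"angular": [0,0,0]},
])

```text
t: 6.35
tool_pos: [687.2, -76.7, 60.6]
tcp_rot: [0.518, -0.518, 0.482, -0.482]
force: [0.1, 0.3, -0.3]
opening: 0.2
```

```bash
python3 -c "
from h import *
snap('side','side3');crop('side3',195,100,170,120,4)
snap('top','top3');crop('top3',265,135,100,150,4)"
```

```text
(no output)
```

View pics/side3_c195_100.png

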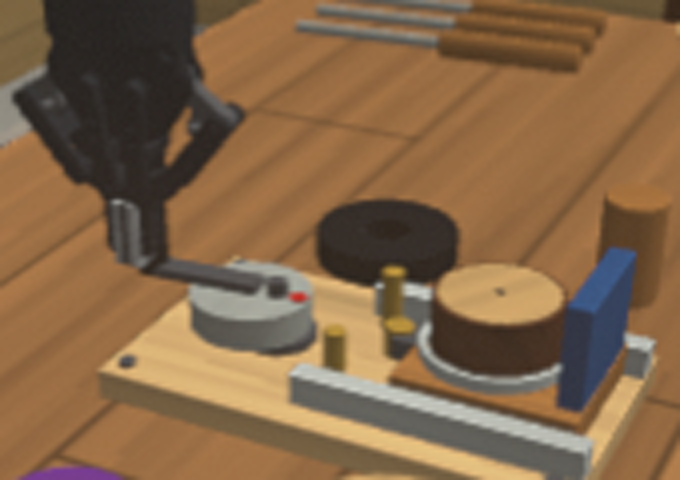

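View pics/top3_c265_135.png

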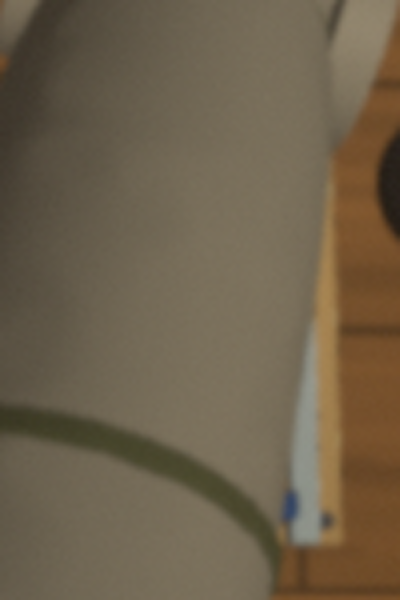

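>>> move_arm([
  {"offset": [0,0.3,0],"angular": [0,0,0]},
  {"offset": [0,0.3,0],"angular": [0,0,0]},
  {"offset": [0,0,0.9],"angular": [0,0,0]},
  {"offset": [0,0,0.9],"angular": [0,0,0]},
  {"offset": [0,0,0.9],"angular": [0,0,0]},
  {"offset": [0,0,0.9],"angular": [0,0,0]},
  {"offset": [0,0,0.9],"angular": [0,0,0]},
  {"offset": [0,0,0],"angular": [0,0,0]},
])

```text
t: 7.25
tool_pos: [688.1, -64.4, 153.2]
tcp_rot: [0.518, -0.517, 0.481, -0.483]
force: [-0.1, -0.0, -0.9]
opening: -0.2
```

>>> move_arm([
  {"offset": [-0.93,-0.12,0],"angular": [0,0,0.03]},
  {"offset": [-0.93,-0.12,0],"angular": [0,0,0.03]},
  {"offset": [-0.93,-0.12,0],"angular": [0,0,0.03]},
  {"offset": [-0.93,-0.12,0],"angular": [0,0,0.03]},
  {"offset": [-0.93,-0.12,0],"angular": [0,0,0.03]},
  {"offset": [-0.93,-0.12,0],"angular": [0,0,0.03]},
  {"offset": [-0.93,-0.12,0],"angular": [0,0,0.03]},
  {"offset": [-0.93,-0.12,0],"angular": [0,0,0.03]},
  {"offset": [-0.93,-0.12,0],"angular": [0,0,0.03]},
  {"offset": [-0.93,-0.12,0],"angular": [0,0,0.03]},
  {"offset": [-0.93,-0.12,0],"angular": [0,0,0.03]},
  {"offset": [-0.93,-0.12,0],"angular": [0,0,0.03]},
  {"offset": [-0.93,-0.12,0],"angular": [0,0,0.03]},
  {"offset": [-0.93,-0.12,0],"angular": [0,0,0.03]},
  {"offset": [-0.93,-0.12,0],"angular": [0,0,0.03]},
  {"offset": [-0.93,-0.12,0],"angular": [0,0,0.03]},
  {"offset": [0,0,0],"angular": [0,0,0]},
  {"offset": [0,0,0],"angular": [0,0,0]},
])

```text
t: 9.05
tool_pos: [389.8, -103.0, 150.3]
tcp_rot: [0.707, -0.707, -0.002, 0.002]
force: [0.5, -0.2, 0.8]
opening: -0.1
```

```bash
python3 -c "
from h import *
print(get_obs()['joints'].round(2))
snap('side','side4');crop('side4',195,100,170,120,4)
snap('top','top4');crop('top4',265,115,100,150,4)
s=load('side4')
for a in(-.3,0,.3):
  print(a,proj(s,[[613.6+75*np.cos(a),-102.4+75*np.sin(a),92],[613.6-12.5*np.cos(a),-102.4-12.5*np.sin(a),44]]).round(1), proj(load('top4'),[[613.6+75*np.cos(a),-102.4+75*np.sin(a),92]]))
"
```

```text
[-0.55  0.14  1.95  0.    1.05 -2.13]
-0.3 [[239.8 143.4]
 [267.9 175.5]] [[329.27450624 135.80851363]]
0 [[233.2 146.8]
 [268.9 174.8]] [[318.18594486 133.87514982]]
0.3 [[229.  151. ]
 [269.5 174. ]] [[307.11128911 135.16088988]]
```

View pics/side4_c195_100.png

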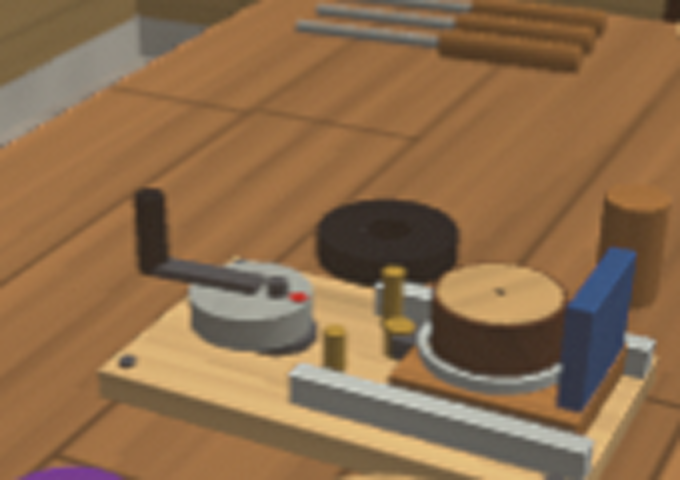

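View pics/top4_c265_115.png

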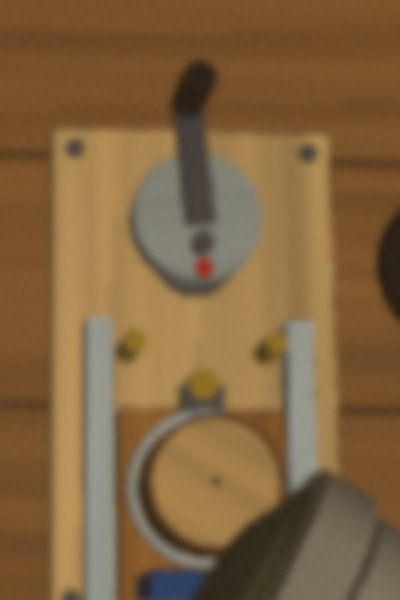

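The cam sits at about 0.1 rad: post top at crop (198,77) in the top view, red dot facing the roller. The slide is still back. Next I lower behind the blue block.

>>> move_arm([
  {"offset": [0,0,-0.85],"angular": [0,0,0]},
  {"offset": [0,0,-0.85],"angular": [0,0,0]},
  {"offset": [0,0,-0.85],"angular": [0,0,0]},
  {"offset": [0,0,-0.85],"angular": [0,0,0]},
  {"offset": [0,0,-0.85],"angular": [0,0,0]},
  {"offset": [0,0,0],"angular": [0,0,0]},
  {"offset": [0.3,0,0],"angular": [0,0,0]},
  {"offset": [0.3,0,0],"angular": [0,0,0]},
  {"offset": [0.3,0,0],"angular": [0,0,0]},
  {"offset": [0.2,0,0],"angular": [0,0,0]},
  {"offset": [0.2,0,0],"angular": [0,0,0]},
  {"offset": [0.2,0,0],"angular": [0,0,0]},
  {"offset": [0.2,0,0],"angular": [0,0,0]},
  {"offset": [0,0,0],"angular": [0,0,0]},
])

```text
t: 10.55
tool_pos: [423.8, -103.1, 65.5]
tcp_rot: [0.707, -0.707, -0.003, 0.003]
force: [0.4, 0.0, -0.3]
opening: 0.1
```

```bash
python3 -c "
from h import *
snap('side','side5');crop('side5',195,100,170,120,4)"
```

```text
(no output)
```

View pics/side5_c195_100.png

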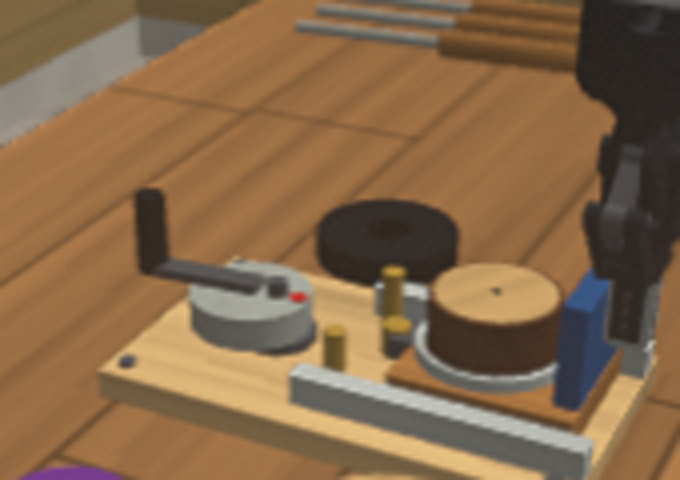

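Contact is made and the slide has just begun to move. I'll go on slowly.

>>> move_arm([
  {"offset": [0.2,0,0],"angular": [0,0,0]},
  {"offset": [0.2,0,0],"angular": [0,0,0]},
  {"offset": [0.2,0,0],"angular": [0,0,0]},
  {"offset": [0.2,0,0],"angular": [0,0,0]},
  {"offset": [0.2,0,0],"angular": [0,0,0]},
  {"offset": [0.2,0,0],"angular": [0,0,0]},
  {"offset": [0.2,0,0],"angular": [0,0,0]},
  {"offset": [0.2,0,0],"angular": [0,0,0]},
  {"offset": [0.1,0,0],"angular": [0,0,0]},
  {"offset": [0.1,0,0],"angular": [0,0,0]},
  {"offset": [0,0,0],"angular": [0,0,0]},
])

```text
t: 11.7
tool_pos: [459.9, -103.2, 65.5]
tcp_rot: [-0.707, 0.707, 0.003, -0.002]
force: [-1.4, 1.7, -0.2]
opening: -0.1
```

>>> move_arm([
  {"offset": [0.05,0,0],"angular": [0,0,0]},
  {"offset": [0.05,0,0],"angular": [0,0,0]},
  {"offset": [0,0,0],"angular": [0,0,0]},
])

```text
t: 12.0
tool_pos: [461.7, -103.2, 65.5]
tcp_rot: [-0.707, 0.707, 0.003, -0.002]
force: [-1.9, -0.0, -1.0]
opening: -0.3
```

```bash
python3 -c "
from h import *
snap('side','side6');crop('side6',195,100,170,120,4)"
```

```text
(no output)
```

View pics/side6_c195_100.png

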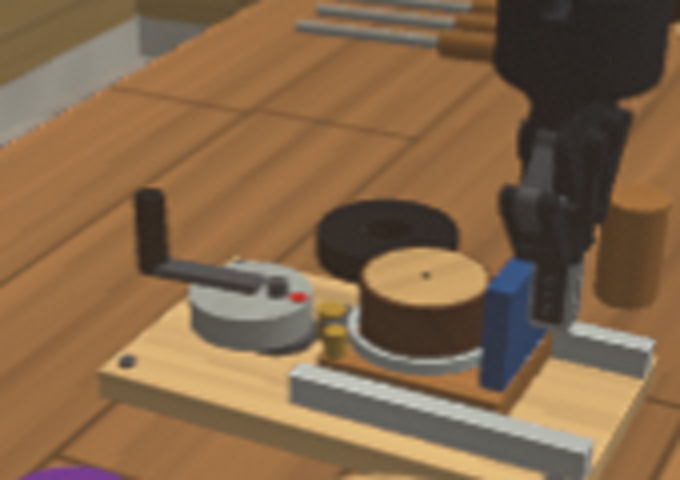

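Not yet at the stop. I'll push 1 mm per row and watch the force.

>>> move_arm([
  {"offset": [0.05,0,0],"angular": [0,0,0]},
  {"offset": [0.05,0,0],"angular": [0,0,0]},
  {"offset": [0,0,0],"angular": [0,0,0]},
])

```text
t: 12.35
tool_pos: [463.8, -103.2, 65.6]
tcp_rot: [-0.707, 0.707, 0.003, -0.002]
force: [-1.9, 0.2, -0.5]
opening: 0.1
```

>>> move_arm([
  {"offset": [0.05,0,0],"angular": [0,0,0]},
  {"offset": [0.05,0,0],"angular": [0,0,0]},
  {"offset": [0,0,0],"angular": [0,0,0]},
])

```text
t: 12.65
tool_pos: [465.8, -103.2, 65.5]
tcp_rot: [-0.707, 0.707, 0.003, -0.002]
force: [-2.1, -0.2, -0.7]
opening: 0.6
```

>>> move_arm([
  {"offset": [0.05,0,0],"angular": [0,0,0]},
  {"offset": [0,0,0],"angular": [0,0,0]},
])

```text
t: 12.85
tool_pos: [466.7, -103.2, 65.5]
tcp_rot: [-0.707, 0.707, 0.003, -0.002]
force: [-0.4, -1.4, -1.2]
opening: -0.3
```

>>> move_arm([
  {"offset": [0.05,0,0],"angular": [0,0,0]},
  {"offset": [0,0,0],"angular": [0,0,0]},
])

```text
t: 13.05
tool_pos: [467.1, -103.2, 65.5]
tcp_rot: [-0.707, 0.707, 0.002, -0.003]
force: [-6.5, -1.7, 3.2]
opening: -0.0
```

>>> move_arm([
  {"offset": [0.04,0,0],"angular": [0,0,0]},
  {"offset": [0,0,0],"angular": [0,0,0]},
  {"offset": [0,0,0],"angular": [0,0,0]},
])

```text
t: 13.35
tool_pos: [467.1, -103.2, 65.5]
tcp_rot: [0.707, -0.707, -0.001, 0.004]
force: [-11.3, -2.0, 6.1]
opening: 0.2
```

The TCP has stopped at 467.1 while the force climbed to 11 N, so the slide is at its stop. I'll back off, rise, and move aside.

>>> move_arm([
  {"offset": [-0.2,0,0],"angular": [0,0,0]},
  {"offset": [-0.5,0,0],"angular": [0,0,0]},
  {"offset": [-1,0,0],"angular": [0,0,0]},
  {"offset": [-1,0,0],"angular": [0,0,0]},
  {"offset": [0,0,0.9],"angular": [0,0,0]},
  {"offset": [0,0,0.9],"angular": [0,0,0]},
  {"offset": [0,0,0.9],"angular": [0,0,0]},
  {"offset": [0,0,0.9],"angular": [0,0,0]},
  {"offset": [0,0,0.9],"angular": [0,0,0]},
  {"offset": [-0.3,0.9,0.9],"angular": [0,0,0]},
  {"offset": [-0.3,0.9,0.9],"angular": [0,0,0]},
  {"offset": [-0.3,0.9,0.5],"angular": [0,0,0]},
  {"offset": [0,0.9,0],"angular": [0,0,0]},
  {"offset": [0,0.9,0],"angular": [0,0,0]},
  {"offset": [0,0.9,0],"angular": [0,0,0]},
  {"offset": [0,0,0],"angular": [0,0,0]},
  {"offset": [0,0,0],"angular": [0,0,0]},
])

```text
t: 15.05
tool_pos: [396.3, 4.7, 201.5]
tcp_rot: [-0.707, 0.707, 0.003, -0.003]
force: [-0.1, -0.3, -0.3]
opening: 0.2
```

```bash
python3 -c "
from h import *
snap('side','side7');crop('side7',195,100,170,120,4)
snap('top','top7');crop('top7',265,115,100,150,4)"
```

```text
(no output)
```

View pics/side7.png

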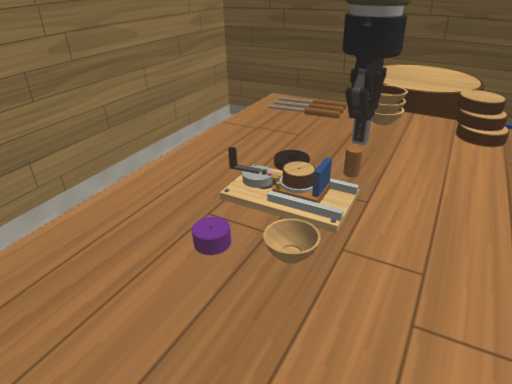

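View pics/top7.png

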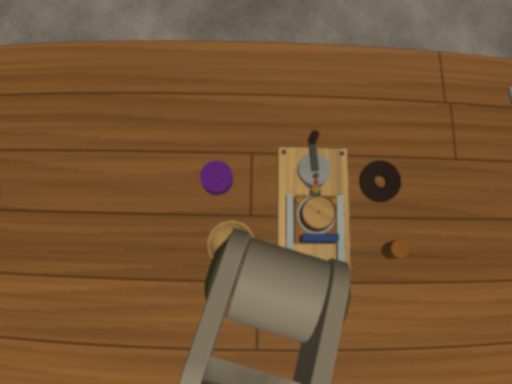

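View pics/top7_c265_115.png

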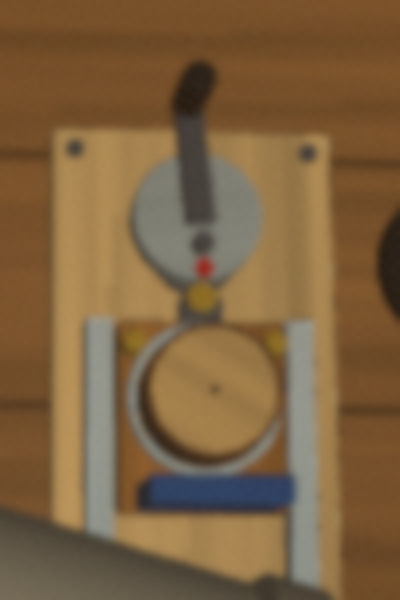

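```bash
python3 -c "
from rig import *
print(hand_in())"
```

```text
the job is handed in; nothing more can be done
None
```

I turned the cam to its low point with the closed fingertips. I then pushed the slide home, backed the arm clear and handed the job in at about 15 s; it reported no verdict.

- **Cam:** it read about 0.1 rad from facing the roller, measured in both the top and side views before I pushed the slide. It looked the same in the last picture.
- **Slide:** the tool stopped at x = 467.1 mm while the force rose to 11 N, which I took as the end stop. The roller had moved about 45 mm in the top view, and that matches full travel.
- **Blank and bystanders:** the blank looked level and centred in its nest by eye. The template ring and billet stood at their starting pixels in both views, and the bowl did too in the side view (the arm partly hid it in the top view).
- **Arm:** it finished clear of everything, with force near zero.

No check failed or disagreed.

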